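# Turn the bottle plate over into its bed

## Task

The white bottle plate is parked with its pockets face down on the two rails of the plate station. Swing the turn latch clear of the bed, tip the plate over across the slot, like a page, lowering it rather than letting it slap down, so that it lies in the bed with its pockets up, and push it fully home against the end stop. Then swing the latch back square over the plate to lock it, and leave the two bottles beside the station standing.

Things in the scene. Friction and masses are not known exactly. Their poses are not given: they have to be found in the camera images.
- station: Aluminium plate station, fixed to the table, 124 mm wide (x), 236 mm long (y). Origin on the table under the middle of its slot; x across, y from the parking rails to the bed. Side cheeks along both sides, y -72 to 130 mm, inner faces at x -54 and 54 mm, tops 61 mm above the table. Slot across it, y -12 to 10 mm, floor 47 mm above the table; the plate's edge drops in while it is turned.
- rail_ends (a point): Middle between the free ends of the two parking rails, at rail-top height (station x 0, y -72 mm, 55 mm above the table). Rails are 14 mm wide, at x -44 and 44 mm, y -72 to -12 mm. Beyond them (y < -74 mm) there is only the table, 55 mm below the plate. Axes as the station's.
- plate: White plastic plate, 100 (x) by 90 (y) by 12 mm, about 0.16 kg. Origin at its centre. Its +z face is plain; its -z face has four round pockets 36 mm wide, 6 mm deep. It starts plain face up (z up) on the rails, axes along the station's within 0.03 rad, about 30 mm of it overhanging the rail ends so that a finger can get under. Turned into the bed its z points down.
- plate_home (a point): Where the plate's centre must finally be, 61 mm above the table: on the bed (flat, station y 10 to 108 mm, top 55 mm above the table) with its edge against the end stop (y 108 to 130 mm, top 69 mm above the table). Axes as the station's.
- latch_pivot (a point): Pivot of the turn latch, in the middle of the end stop's top (station y 119 mm, 69 mm above the table). Axes as the station's.
- latch_pin (a point): Top centre of the latch's upright black pin, 12 mm thick, 26 mm tall, standing on the latch bar 38 mm from the pivot; push or pinch it to swing the latch. Its foot is 76 mm and its top 101 mm above the table.
- latch (a joint): Angle (rad) of the turn latch about the vertical: a steel bar 16 mm wide, 6 mm thick, 54 mm from pivot to tip, underside 15 mm above the bed. 0: points from the end stop straight over the bed, locked. It swings both ways to 1.65 and -1.65, where it lies along the end stop, clear of the bed; positive moves the pin to station +x. It stays where it is left.
- bottle_open: Open orange-brown bottle, 68 mm across, 156 mm tall, standing loose near the station, either by the overhanging end of the plate or beyond the end stop. Origin at the centre of its base, z up. Must not be knocked over.
- sample_bottle: Small brown dropper bottle, 33 mm across, 102 mm tall, standing loose in the other of these two places. Origin at the centre of its base, z up. Must not be knocked over.

How it is judged:
By the outcome, as a careful person would: the job done as asked, in the order asked, and still so for the second after the job is handed in, with the robot touching nothing.
It also fails if it takes over 67 s, if anything falls off the work surface, if the arm or the gripper's body presses on something with over 40 N, if the wrist force passes 120 N, or if a joint passes its speed limit or range.

## Robot

A 7-joint arm with a two-finger parallel gripper is mounted at the origin on a cart in front of the work surface, level with it; the furniture and walls round the work are solid. World frame = base frame: x ahead of the robot, y to its left, z up, the work surface at z = 0. Lengths are in m, angles in rad, forces in N, time in s.
With the tool pointing down it reaches from about 0.4 to 0.875 m from the base axis. Payload 19.3 kg.
Tool frame: the origin (TCP) lies at the very end of the fingers, on their centre line; the grasp point (between the pads) lies 19 mm behind it; z points along the fingers, y is the line along which they close (so a half turn about z gives the same grasp; the last joint's range is limited). The gripper opens to 85 mm and grips with 20 to 120 N. Pads are 22 mm wide; open, the fingers measure 114 mm over their backs; the gripper's body (76 mm by 85 mm) begins 54 mm behind the grasp point. The pads swing forward as they close: fully open they stand 13 mm farther back than shut.
Start: joints at [1.07, 0.521, -0.036, 1.599, 0.021, 1.021, -0.113], TCP at [0.261, -0.568, 0.231] pointing down, gripper open.
Joint ranges: [-2.91, 2.91], [-0.3, 2.13], [-1.5, 1.42], [0.17, 2.43], [-1.26, 4.41], [0.16, 1.93], [-2.52, 2.52]. Speed limits (rad/s): [1.89, 1.89, 2.39, 2.39, 3.01, 3.01, 3.01].

## Interface

Orientations are given as [roll, pitch, yaw] about the fixed x, y, z axes, in that order (R = Rz(yaw) Ry(pitch) Rx(roll)).
In Python, from workcell import monitor, optics, job_done gives the robot as it stands.
- The arm moves only by the shell command python3 -m handwheel 'ROWS' [FORCE]. ROWS is JSON, a list of rows, each an object of numbers: "dx", "dy", "dz": the shift along the tool's x, y, z in cm; "wx", "wy", "wz": the turn, a rotation vector about the tool's x, y, z in rad; "claw": the opening in per cent of the stroke, from 0 (shut) to 100 (fully open). A call has 1 to 8 rows; each row shifts and turns the commanded pose from where the row before left it, along the tool's axes as they then stand; what a row does not reach is not made up. A row lasts 1/8 s, in which the tool goes at most 62.5 mm and 10.7 degrees, less where a joint would pass 70% of its speed; a pose out of reach is approached as far as the arm can. A call with a gripper value outside its range is refused whole. The fingers move at their own pace and stop on an object; FORCE is the grip in N (left out, the last holds). Time passes only in rows, so rows that do not move let the fingers close. It gives the time, the measured TCP pose, the force, the opening and the grip force at its end, in the units of the state.
- monitor.observe(): the state, without advancing time (a new reading comes with each control period).
- optics.grab_frame(name): name is "side" or "top" or "wrist"; returns a dict with "frame" (480x640x3 uint8, blue, green, red), "fovy" (degrees; the focal length in pixels is half the picture's height over the tangent of half this angle, whatever the lens; pixels are square), "cx", "cy" (the principal point, pixels), "R" (3x3) and "t" (3): a world point X has camera coordinates R X + t. Camera axes: x right, y down, z forward; pixel columns grow to the right and rows downward; lengths in m; the calibration is good to about 2 mm. A picture is of the moment at which its call begins. There is no depth.
- job_done(): hands the job in; it is judged then, once.
Trained networks look in the newest picture that a camera, given by its name, has taken for a name from the list of things; names that differ only in an ending like _2 or _b are one class to them, and where a whole thing is asked for, a point or a joint stands for the part that bears it (a point fixed in the world has none). Each returns a list of dicts, best first, with "p" (0 to 1); they miss things now and then, are a little off and sometimes report something else, mostly with a low value. They report only what shows in the picture. A call takes as long as a camera call.
- optics.masks_of(name, camera): "region" (480x640 bool, what is visible of it) and "rect" ([left, top, width, height] in pixels, round what is visible of it).
The state is a dict: "clock": time; "qpos": joint angles; "qd": joint speeds; "joint_efforts": joint torques, N m; "position": TCP position; "tool_rot": TCP orientation; "force": force on the tool from outside, world axes, zero at the start; "moment": the same for the moment, N m; "grip_width": finger opening in m; "finger_force": force on a finger pad.
Only numpy, scipy, OpenCV 4.12 (cv2) and the standard library are available. Lean on these libraries where they do the work, as an engineer would, in place of code of your own. Each camera call takes 0.05 s, during which the arm holds its last target. There are 200 camera calls.

## Working session

There is one attempt and no reset: what is moved stays moved. The work goes in short steps, Python scripts to look and compute and a shell command to move; the robot and the scene stay as the last step left them, time stands still between calls to the robot, and variables do not carry over. Pictures are saved under pics/ and viewed, at most 10 in all, crops included, and the job is handed in when it is done.

```bash
mkdir -p pics; cat > h.py <<'E'
import numpy as np, cv2
from workcell import monitor, optics, job_done
def grab(n,save=None):
    d=optics.grab_frame(n); d['f']=240/np.tan(np.radians(d['fovy'])/2); d['R']=np.array(d['R']); d['t']=np.array(d['t'])
    if save: cv2.imwrite('pics/'+save+'.png',d['frame'])
    return d
def proj(d,X):
    c=np.atleast_2d(X)@d['R'].T+d['t']; return c[:,:2]/c[:,2:]*d['f']+[d['cx'],d['cy']]
def onz(d,uv,z):
    r=d['R'].T@np.array([(uv[0]-d['cx'])/d['f'],(uv[1]-d['cy'])/d['f'],1]); o=-d['R'].T@d['t']
    return o+r*(z-o[2])/r[2]
E
python3 - <<'E'
from h import *
for n in ['top','side','wrist']:
    d=grab(n,n+'0'); print(n,d['fovy'],(-d['R'].T@d['t']).round(3),d['R'][2].round(2))
    for k in ['station','plate','latch','latch_pin','bottle_open','sample_bottle']:
        for m in optics.masks_of(k,n)[:2]:
            ys,xs=np.nonzero(m['region']); print(k,round(m['p'],2),m['rect'],(xs.mean().round(1),ys.mean().round(1)))
s=monitor.observe(); print({k:np.round(v,3) for k,v in s.items()})
a=cv2.imread('pics/top0.png'); b=cv2.imread('pics/side0.png')
E
```

```text
top 45.81821637396324 [0.42  0.035 0.971] [ 0.1   0.01 -1.  ]
station 0.85 [257.1, 228.4, 145.7, 84.1] (np.float64(314.0), np.float64(272.1))
station 0.47 [359.1, 233.3, 59.2, 64.7] (np.float64(389.3), np.float64(266.5))
plate 0.86 [358.9, 233.6, 60.2, 64.9] (np.float64(389.5), np.float64(266.5))
latch 0.71 [358.5, 235.2, 59.7, 63.0] (np.float64(389.1), np.float64(266.6))
latch 0.65 [277.3, 268.6, 35.4, 13.2] (np.float64(295.3), np.float64(273.1))
latch_pin 0.95 [275.8, 269.0, 40.6, 13.7] (np.float64(295.2), np.float64(272.9))
bottle_open 0.7 [200.6, 264.8, 53.1, 46.4] (np.float64(227.6), np.float64(287.5))
sample_bottle 0.58 [415.6, 199.8, 23.7, 25.5] (np.float64(427.5), np.float64(213.3))
side 53.747823541242276 [ 0.129 -0.538  0.563] [ 0.45  0.69 -0.57]
station 0.94 [238.4, 227.0, 127.0, 114.3] (np.float64(289.7), np.float64(278.7))
plate 0.95 [291.7, 266.5, 78.5, 62.7] (np.float64(330.5), np.float64(294.8))
latch 0.71 [267.5, 232.4, 25.0, 24.2] (np.float64(280.3), np.float64(242.7))
latch_pin 0.65 [268.0, 234.4, 22.2, 17.6] (np.float64(279.9), np.float64(242.4))
latch_pin 0.44 [236.2, 227.1, 126.4, 113.8] (np.float64(289.1), np.float64(278.3))
bottle_open 0.57 [222.4, 182.1, 40.8, 77.0] (np.float64(241.3), np.float64(217.2))
sample_bottle 0.87 [386.5, 278.8, 26.6, 53.9] (np.float64(400.0), np.float64(307.6))
wrist 64.39480361520548 [ 0.328 -0.537  0.374] [-0.26 -0.12 -0.96]
{'clock': np.float64(1.05), 'qpos': array([ 1.07 ,  0.521, -0.036,  1.599,  0.021,  1.021, -0.113]), 'qd': array([-0.001, -0.   ,  0.   ,  0.   ,  0.001, -0.001, -0.   ]), 'joint_efforts': array([ 0.0000e+00, -9.2686e+01,  1.9790e+00, -3.7026e+01,  1.8000e-02,
        2.0000e-03,  0.0000e+00]), 'position': array([ 0.261, -0.568,  0.231]), 'tool_rot': array([ 3.142, -0.   ,  0.431]), 'force': array([-0.15 ,  0.612, -0.075]), 'moment': array([-0.004,  0.015,  0.024]), 'finger_force': np.float64(0.0), 'grip_width': np.float64(0.086)}
```

```bash
python3 - <<'E'
import cv2,numpy as np
a=cv2.imread('pics/top0.png')[170:350,180:460]; b=cv2.imread('pics/side0.png')[160:370,200:450]
a=cv2.resize(a,(500,321),interpolation=3);a=cv2.resize(cv2.imread('pics/top0.png')[180:330,190:450],None,fx=2.2,fy=2.2,interpolation=2)
cv2.imwrite('pics/v1.png',cv2.resize(cv2.imread('pics/top0.png')[180:330,190:450],None,fx=3,fy=3,interpolation=2))
cv2.imwrite('pics/v2.png',cv2.resize(b,None,fx=2.8,fy=2.8,interpolation=2))
E
```

```text
(no output)
```

View pics/v1.png

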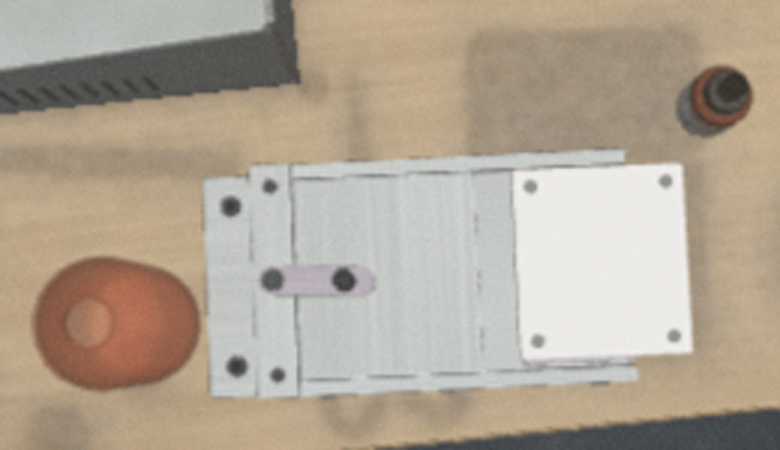

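View pics/v2.png

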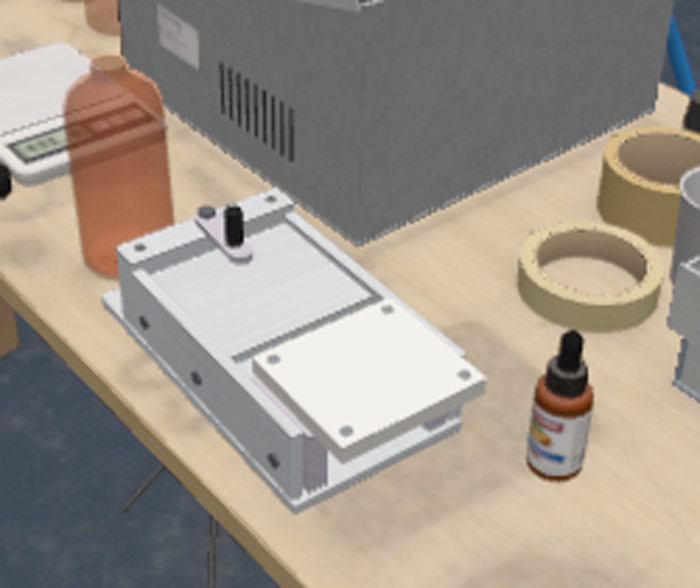

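```bash
python3 - <<'E'
from h import *
d=grab('top')
P=lambda u,v,z: onz(d,(190+u/3,180+v/3),z)
q={'plateA':(514,172,.067),'B':(681,164,.067),'C':(692,351,.067),'D':(524,359,.067),'cheek1':(625,150,.061),'cheek2':(637,380,.061),'stopL':(251,166,.069),'stopR':(258,395,.069),'pivot':(272,280,.08),'pin':(344,280,.101),'bigneck':(88,322,.156),'smallcap':(733,88,.102),'boxcorner':(298,82,.0),'boxtop':(270,28,.15)}
W={}
for k,v in q.items(): W[k]=P(*v); print(k,W[k].round(4))
pc=sum(W[k] for k in ['plateA','B','C','D'])/4; print('plate c',pc.round(4))
ax=lambda a,b: np.arctan2(*(W[b]-W[a])[[1,0]])
print('plate dirs',ax('B','A'),ax('C','D'),ax('C','B'),'sizes',[np.linalg.norm(W[a]-W[b]).round(4) for a,b in [('plateA','B'),('C','B'),('C','D')]])
print('cheek',np.linalg.norm(W['cheek1']-W['cheek2']),ax('cheek1','cheek2'),ax('stopL','stopR'))
m=(W['cheek1']+W['cheek2'])/2; s=(W['stopL']+W['stopR'])/2
print('mid',m,s,'piv-mid',np.linalg.norm((W['pivot']-m)[:2]), 'stop-cheek',np.linalg.norm((s-m)[:2]),'ydir',np.arctan2(*(W['pivot']-m)[[1,0]]))
E
```

```text
plateA [ 0.5094 -0.0201  0.067 ]
B [ 0.5138 -0.109   0.067 ]
C [ 0.4148 -0.1133  0.067 ]
D [ 0.4104 -0.0249  0.067 ]
cheek1 [ 0.5219 -0.08    0.061 ]
cheek2 [ 0.3994 -0.085   0.061 ]
stopL [0.5123 0.12   0.069 ]
stopR [0.3913 0.1151 0.069 ]
pivot [0.4513 0.1074 0.08  ]
pin [0.4506 0.0689 0.101 ]
bigneck [0.4285 0.189  0.156 ]
smallcap [ 0.5494 -0.1306  0.102 ]
boxcorner [0.568  0.0999 0.    ]
boxtop [0.5719 0.1037 0.15  ]
plate c [ 0.4621 -0.0668  0.067 ]Traceback (most recent call last):
  File "<stdin>", line 9, in <module>
  File "<stdin>", line 8, in <lambda>
KeyError: 'A'
```

```bash
cat >> h.py <<'E'
from scipy.spatial.transform import Rotation as Ro
O=np.array([.457,-.011,0]); YAW=.043
def st2w(p): return O+Ro.from_euler('z',YAW).apply(p)
def w2st(p): return Ro.from_euler('z',-YAW).apply(np.asarray(p)-O)
def togo(pw,Rt):
    s=monitor.observe(); R=Ro.from_euler('xyz',s['tool_rot'])
    print('clk',round(s['clock'],2),'tcp st mm',(w2st(s['position'])*1e3).round(1),'rot',s['tool_rot'].round(3),'q',s['qpos'].round(2),'F',s['force'].round(1),'grip',round(s['grip_width']*1e3,1),round(float(s['finger_force']),1))
    print('d cm',(R.inv().apply(pw-s['position'])*100).round(2),'w',(R.inv()*Rt).as_rotvec().round(3))
def down(yaw): return Ro.from_euler('xyz',[np.pi,0,yaw])
def tilt(a,flip=1):
    # tool z in station y-z plane; a=0 down, a>0 pointing +y (a=90deg horizontal +y); tool x = flip*station x
    z=np.array([0,np.sin(a),-np.cos(a)]); x=np.array([flip,0,0]); y=np.cross(z,x)
    return Ro.from_euler('z',YAW)*Ro.from_matrix(np.c_[x,y,z])
E
python3 -m handwheel '[{"dx":4,"dy":-4.5,"claw":30},{"dx":4,"dy":-4.5,"claw":30},{"dx":4,"dy":-4.5,"claw":30},{"dx":4,"dy":-4.5,"claw":30},{"dx":4,"dy":-4.5,"claw":30},{"dx":4,"dy":-4.5,"claw":30},{"dx":4,"dy":-4.5,"claw":30},{"dx":4,"dy":-4.5,"claw":30}]' 20
python3 - <<'E'
from h import *
togo(np.array([.4506,.0689,.16]),down(1.61))
E
```

```text
clk 1.1 tcp st mm [-219.8 -547.9  231.3] rot [-3.142  0.     0.431] q [ 1.07  0.52 -0.04  1.6   0.02  1.02 -0.11] F [ 0.  -0.   0.6] grip 85.2 0.0
d cm [ 43.82 -49.94   7.13] w [-0.    -0.    -1.179]schema error: expected keys dx, dy, dz, wx, wy, wz, claw
```

```bash

python3 -m handwheel '[{"dx":4,"dy":-4.5,"dz":0,"wx":0,"wy":0,"wz":0,"claw":30},{"dx":4,"dy":-4.5,"dz":0,"wx":0,"wy":0,"wz":0,"claw":30},{"dx":4,"dy":-4.5,"dz":0,"wx":0,"wy":0,"wz":0,"claw":30},{"dx":4,"dy":-4.5,"dz":0,"wx":0,"wy":0,"wz":0,"claw":30},{"dx":4,"dy":-4.5,"dz":0,"wx":0,"wy":0,"wz":0,"claw":30},{"dx":4,"dy":-4.5,"dz":0,"wx":0,"wy":0,"wz":0,"claw":30},{"dx":4,"dy":-4.5,"dz":0,"wx":0,"wy":0,"wz":0,"claw":30},{"dx":4,"dy":-4.5,"dz":0,"wx":0,"wy":0,"wz":0,"claw":30}]' 20
python3 - <<'E'
from h import *
togo(np.array([.4506,.0689,.16]),down(1.61))
E
```

```text
clock: 2.1
position: [0.4018, -0.1053, 0.2317]
tool_rot: [3.141, -0.001, 0.431]
force: [0.2, -0.1, -0.5]
grip_width: 0.0257
finger_force: 0.0
clk 2.1 tcp st mm [-59.2 -91.9 231.7] rot [ 3.141e+00 -1.000e-03  4.310e-01] q [ 0.35  0.2  -0.27  2.11  0.07  0.85 -1.1 ] F [ 0.2 -0.1 -0.5] grip 25.7 0.0
d cm [ 11.7  -13.8    7.17] w [ 1.000e-03 -0.000e+00 -1.179e+00]
```

```bash

python3 -m handwheel '[{"dx":3.9,"dy":-4.6,"dz":0,"wx":0,"wy":0,"wz":0,"claw":30},{"dx":3.9,"dy":-4.6,"dz":0,"wx":0,"wy":0,"wz":0,"claw":30},{"dx":3.9,"dy":-4.6,"dz":0,"wx":0,"wy":0,"wz":0,"claw":30},{"dx":0,"dy":0,"dz":1,"wx":0,"wy":0,"wz":-0.18,"claw":30},{"dx":0,"dy":0,"dz":1,"wx":0,"wy":0,"wz":-0.18,"claw":30},{"dx":0,"dy":0,"dz":1,"wx":0,"wy":0,"wz":-0.18,"claw":30},{"dx":0,"dy":0,"dz":1,"wx":0,"wy":0,"wz":-0.18,"claw":30},{"dx":0,"dy":0,"dz":1,"wx":0,"wy":0,"wz":-0.18,"claw":30}]' 20 >/dev/null
python3 - <<'E'
from h import *
togo(np.array([.4506,.0689,.12]),down(1.61))
E
```

```text
clk 3.1 tcp st mm [ -3.4  78.3 181.1] rot [ 3.141 -0.     1.337] q [ 0.16  0.37 -0.54  2.06  0.26  0.78 -0.78] F [0.8 0.6 0.6] grip 25.8 0.0
d cm [ 0.18 -0.01  6.11] w [ 0.    -0.    -0.273]
```

```bash

python3 -m handwheel '[{"dx":0,"dy":0,"dz":2,"wx":0,"wy":0,"wz":-0.14,"claw":30},{"dx":0,"dy":0,"dz":2,"wx":0,"wy":0,"wz":-0.14,"claw":30},{"dx":0,"dy":0,"dz":0,"wx":0,"wy":0,"wz":0,"claw":30}]' 20 >/dev/null
python3 - <<'E'
from h import *
togo(np.array([.4506,.0689,.082]),down(1.61))
d=grab('wrist','w1'); cv2.imwrite('pics/w1.png',d['frame'])
for k in ['latch_pin']:
    for c in ['wrist','top']:
        if c=='top': d=grab('top')
        for m in optics.masks_of(k,c)[:2]:
            print(c,m['p'],m['rect'], onz(d,(m['rect'][0]+m['rect'][2]/2,m['rect'][1]+m['rect'][3]/2),.09).round(4))
E
```

```text
clk 3.48 tcp st mm [ -4.1  78.2 140.5] rot [-3.139 -0.     1.61 ] q [ 0.17  0.44 -0.57  2.1   0.36  0.7  -0.6 ] F [ 0.9 -0.9  1. ] grip 25.9 0.0
d cm [0.19 0.13 5.85] w [-0.002 -0.     0.   ]
wrist 0.69 [311.7, 168.8, 28.9, 110.1] [0.4535 0.0888 0.09  ]
wrist 0.47 [217.1, 107.4, 218.2, 258.4] [0.4538 0.0818 0.09  ]
```

View pics/w1.png

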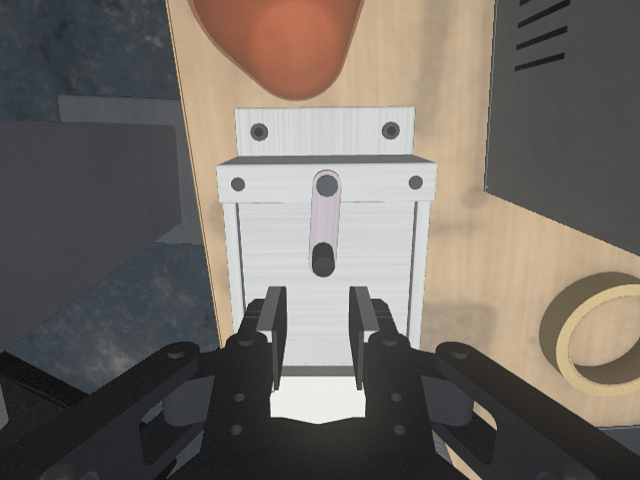

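```bash

python3 - <<'E'
from h import *
d=grab('wrist'); print((-d['R'].T@d['t']).round(3))
for n,uv,z in [('a',(322,268),.101),('b',(325,249),.101),('foot',(325,249),.076),('piv',(327,185),.078),('stopL',(217,166),.069),('stopR',(436,163),.069),('L2',(217,200),.069),('R2',(436,203),.069)]:
    w=onz(d,uv,z); print(n,w.round(4),w2st(w).round(4))
E
```

```text
[0.448 0.14  0.284]
a [0.4533 0.0679 0.101 ] [-0.0003  0.079   0.101 ]
b [0.4544 0.0783 0.101 ] [0.0012 0.0894 0.101 ]
foot [0.4552 0.0699 0.076 ] [0.0017 0.0809 0.076 ]
piv [0.4547 0.1073 0.078 ] [0.0028 0.1183 0.078 ]
stopL [0.3931 0.1143 0.069 ] [-0.0585  0.1279  0.069 ]
stopR [0.5152 0.1203 0.069 ] [0.0638 0.1287 0.069 ]
L2 [0.3923 0.0949 0.069 ] [-0.0601  0.1086  0.069 ]
R2 [0.5181 0.0977 0.069 ] [0.0657 0.106  0.069 ]
```

```bash
sed -i 's/O=np.array(\[.457,/O=np.array([.4585,/' h.py
python3 -m handwheel '[{"dx":0.1,"dy":0.3,"dz":3,"wx":0,"wy":0,"wz":0,"claw":30},{"dx":0,"dy":0,"dz":2.8,"wx":0,"wy":0,"wz":0,"claw":30},{"dx":0,"dy":0,"dz":0,"wx":0,"wy":0,"wz":0,"claw":20},{"dx":0,"dy":0,"dz":0,"wx":0,"wy":0,"wz":0,"claw":20},{"dx":0.06,"dy":0.68,"dz":0,"wx":0,"wy":0,"wz":-0.18,"claw":20},{"dx":0.06,"dy":0.68,"dz":0,"wx":0,"wy":0,"wz":-0.18,"claw":20},{"dx":0.06,"dy":0.68,"dz":0,"wx":0,"wy":0,"wz":-0.18,"claw":20}]' 20
python3 - <<'E'
from h import *
togo(st2w([.038*np.sin(.54),.119-.038*np.cos(.54),.082]),down(1.61+.54))
E
```

```text
clock: 4.6
position: [0.4731, 0.074, 0.0847]
tool_rot: [3.141, 0.001, 2.156]
force: [-2.0, 0.1, -0.8]
grip_width: 0.017
finger_force: 0.6
clk 4.6 tcp st mm [18.2 84.3 84.7] rot [3.141e+00 1.000e-03 2.156e+00] q [ 0.2   0.6  -0.64  2.07  0.58  0.65 -0.24] F [-2.   0.1 -0.8] grip 17.0 0.6
d cm [0.11 0.22 0.27] w [0.001 0.001 0.006]
```

Working (light pin contact). Continue the swing.

```bash

python3 -m handwheel '[{"dx":0.1,"dy":0.72,"dz":0,"wx":0,"wy":0,"wz":-0.18,"claw":20},{"dx":0.06,"dy":0.72,"dz":0,"wx":0,"wy":0,"wz":-0.18,"claw":20},{"dx":0.06,"dy":0.7,"dz":0,"wx":0,"wy":0,"wz":-0.18,"claw":20},{"dx":0.06,"dy":0.7,"dz":0,"wx":0,"wy":0,"wz":-0.18,"claw":20},{"dx":0.06,"dy":0.68,"dz":0,"wx":0,"wy":0,"wz":-0.18,"claw":20},{"dx":0.06,"dy":0.68,"dz":0,"wx":0,"wy":0,"wz":-0.17,"claw":20},{"dx":0,"dy":0.3,"dz":0,"wx":0,"wy":0,"wz":0,"claw":20},{"dx":0,"dy":0,"dz":0,"wx":0,"wy":0,"wz":0,"claw":20}]' 20
python3 - <<'E'
from h import *
togo(st2w([.038*np.sin(1.62),.119-.038*np.cos(1.62),.082]),down(1.61+1.6))
E
```

```text
clock: 5.6
position: [0.4901, 0.1135, 0.084]
tool_rot: [-3.141, 0.001, -3.067]
force: [-0.5, 0.4, -0.5]
grip_width: 0.0174
finger_force: 0.0
clk 5.6 tcp st mm [ 37. 123.  84.] rot [-3.141e+00  1.000e-03 -3.067e+00] q [ 0.3   0.71 -0.89  2.    0.78  0.81  0.59] F [-0.5  0.4 -0.5] grip 17.4 0.0
d cm [-0.09 -0.22  0.2 ] w [-0.     0.001  0.007]
```

```bash

python3 -m handwheel '[{"dx":0,"dy":0,"dz":-6,"wx":0,"wy":0,"wz":0,"claw":20},{"dx":0,"dy":0,"dz":-6,"wx":0,"wy":0,"wz":0,"claw":50},{"dx":0.5,"dy":-6,"dz":0,"wx":0,"wy":0,"wz":0,"claw":50},{"dx":0.5,"dy":-6,"dz":0,"wx":0,"wy":0,"wz":0,"claw":50},{"dx":0.5,"dy":-6,"dz":0,"wx":0,"wy":0,"wz":0,"claw":50},{"dx":0.5,"dy":-6,"dz":0,"wx":0,"wy":0,"wz":0,"claw":50},{"dx":0.5,"dy":-6,"dz":0,"wx":0,"wy":0,"wz":0,"claw":50},{"dx":0,"dy":0,"dz":0,"wx":-0.18,"wy":0,"wz":0,"claw":50}]' 20
python3 - <<'E'
from h import *
d=grab('side')
for m in optics.masks_of('latch_pin','side')[:2]: print(m['p'],m['rect'])
print(proj(d,st2w([.038,.119,.09])),proj(d,st2w([0,.081,.09])))
togo(st2w([0,-.2,.2]),tilt(np.radians(60),-1))
E
```

```text
clock: 6.6
position: [0.4883, -0.1893, 0.2042]
tool_rot: [2.961, 0.0, -3.066]
force: [0.9, 1.3, -0.4]
grip_width: 0.0425
finger_force: 0.0
0.61 [270.0, 216.4, 30.5, 23.0]
[[290.60202587 222.34274911]] [[283.92697586 238.4331671 ]]
clk 6.7 tcp st mm [  21.7 -181.5  202.4] rot [ 2.956e+00 -1.000e-03 -3.073e+00] q [ 1.1   0.67 -1.09  1.79  0.45  1.08  1.52] F [-0.7  0.2 -0.3] grip 42.6 0.0
d cm [ 2.21 -1.81 -0.09] w [-0.861 -0.016  0.021]
```

```bash

python3 -m handwheel '[{"dx":1.1,"dy":0,"dz":0,"wx":-0.172,"wy":0,"wz":0,"claw":50},{"dx":1.1,"dy":0,"dz":0,"wx":-0.172,"wy":0,"wz":0,"claw":50},{"dx":0,"dy":0,"dz":0,"wx":-0.172,"wy":0,"wz":0,"claw":50},{"dx":0,"dy":0,"dz":0,"wx":-0.172,"wy":0,"wz":0,"claw":50},{"dx":0,"dy":0,"dz":0,"wx":-0.172,"wy":0,"wz":0.03,"claw":50}]' 20
python3 - <<'E'
from h import *
togo(st2w([0,-.2,.2]),tilt(np.radians(60),-1))
E
```

```text
clock: 7.32
position: [0.4669, -0.1893, 0.2036]
tool_rot: [2.098, -0.027, -3.081]
force: [0.3, 0.9, 0.3]
grip_width: 0.0422
finger_force: 0.0
clk 7.33 tcp st mm [   0.7 -178.5  203.6] rot [ 2.098 -0.027 -3.081] q [ 1.32  1.15 -1.19  1.53  0.05  1.43  1.84] F [0.3 0.9 0.3] grip 42.2 0.0
d cm [ 0.1  -1.39 -1.68] w [-0.004 -0.028 -0.015]
```

```bash

python3 -m handwheel '[{"dx":0.43,"dy":-3.5,"dz":3,"wx":0,"wy":-0.028,"wz":-0.015,"claw":50},{"dx":0.43,"dy":-3.5,"dz":3,"wx":0,"wy":0,"wz":0,"claw":50},{"dx":0,"dy":0,"dz":3.2,"wx":0,"wy":0,"wz":0,"claw":50},{"dx":0,"dy":0,"dz":0,"wx":0,"wy":0,"wz":0,"claw":50}]' 20
python3 - <<'E'
from h import *
d=grab('wrist','w2'); d=grab('side')
cv2.imwrite('pics/s2.png',cv2.resize(d['frame'][130:410,180:520],None,fx=2.2,fy=2.2,interpolation=2))
togo(st2w([-.008,-.065,.057]),tilt(np.radians(60),-1))
E
```

```text
clock: 7.82
position: [0.4542, -0.1436, 0.0959]
tool_rot: [2.101, -0.001, -3.094]
force: [0.6, -0.7, 0.0]
grip_width: 0.0425
finger_force: 0.0
clk 7.92 tcp st mm [  -9.  -134.6   96.8] rot [ 2.103e+00  1.000e-03 -3.096e+00] q [ 1.31  1.27 -1.13  1.66  0.14  1.21  1.9 ] F [ 0.6 -0.3  0.6] grip 42.5 0.0
d cm [-0.11  0.11  8.02] w [-0.009 -0.001  0.002]
```

View pics/s2.png

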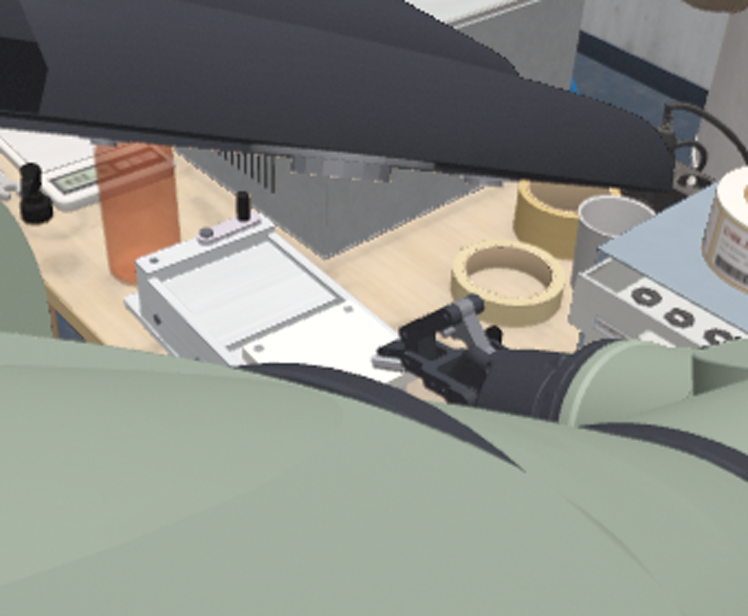

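View pics/w2.png

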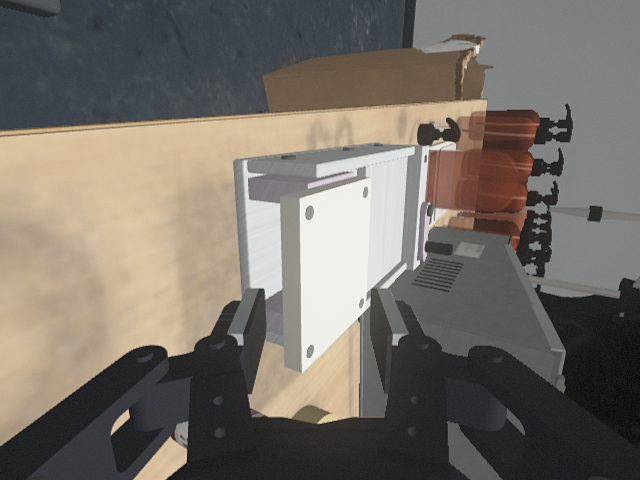

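```bash

python3 -m handwheel '[{"dx":-0.1,"dy":0,"dz":4,"wx":0,"wy":0,"wz":0,"claw":50},{"dx":0,"dy":0,"dz":2.5,"wx":0,"wy":0,"wz":0,"claw":50},{"dx":0,"dy":0,"dz":1.5,"wx":0,"wy":0,"wz":0,"claw":50},{"dx":0,"dy":0,"dz":0,"wx":0,"wy":0,"wz":0,"claw":50}]' 20
python3 - <<'E'
from h import *
togo(st2w([-.008,-.065,.057]),tilt(np.radians(60),-1))
d=grab('wrist','w3')
E
```

```text
clock: 8.43
position: [0.4532, -0.0769, 0.0561]
tool_rot: [2.102, 0.002, -3.096]
force: [-0.3, 0.3, 0.1]
grip_width: 0.043
finger_force: 0.0
clk 8.43 tcp st mm [ -8.2 -65.6  56.1] rot [ 2.102e+00  2.000e-03 -3.096e+00] q [ 1.25  1.31 -1.1   1.77  0.17  1.03  1.87] F [-0.3  0.3  0.1] grip 43.0 0.0
d cm [-0.02  0.11  0.01] w [-0.008 -0.001  0.003]
```

View pics/w3.png

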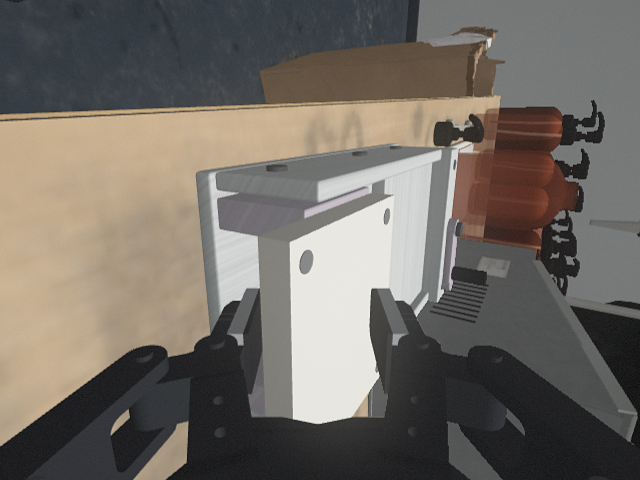

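```bash

python3 -m handwheel '[{"dx":0,"dy":0.84,"dz":-0.48,"wx":0,"wy":0,"wz":0,"claw":50},{"dx":0,"dy":0.84,"dz":-0.48,"wx":0,"wy":0,"wz":0,"claw":50},{"dx":0,"dy":0.84,"dz":-0.48,"wx":0,"wy":0,"wz":0,"claw":50},{"dx":0,"dy":0,"dz":0,"wx":0,"wy":0,"wz":0,"claw":35},{"dx":0,"dy":0,"dz":0,"wx":0,"wy":0,"wz":0,"claw":20},{"dx":0,"dy":0,"dz":0,"wx":0,"wy":0,"wz":0,"claw":0},{"dx":0,"dy":0,"dz":0,"wx":0,"wy":0,"wz":0,"claw":0},{"dx":0,"dy":0,"dz":0,"wx":0,"wy":0,"wz":0,"claw":0}]' 35
python3 - <<'E'
from h import *
togo(st2w([-.008,-.065,.086]),tilt(np.radians(60),-1))
d=grab('wrist','w4'); d=grab('top')
cv2.imwrite('pics/t4.png',cv2.resize(d['frame'][170:350,190:470],None,fx=2.4,fy=2.4,interpolation=2))
w=cv2.resize(cv2.imread('pics/w4.png'),None,fx=.7,fy=.7); t=cv2.resize(cv2.imread('pics/t4.png'),(448,288))
cv2.imwrite('pics/c4.png',np.vstack([cv2.resize(w,(400,300)),cv2.resize(t,(400,257))]))
E
```

```text
clock: 9.48
position: [0.4529, -0.0761, 0.0855]
tool_rot: [2.1, 0.003, -3.096]
force: [-0.3, -0.4, 6.7]
grip_width: 0.0121
finger_force: 33.7
clk 9.47 tcp st mm [ -8.4 -64.8  85.5] rot [ 2.100e+00  3.000e-03 -3.096e+00] q [ 1.26  1.27 -1.13  1.78  0.14  1.05  1.85] F [-0.3 -0.4  6.7] grip 12.1 33.7
d cm [-0.04  0.03 -0.05] w [-0.006 -0.001  0.003]
```

View pics/c4.png

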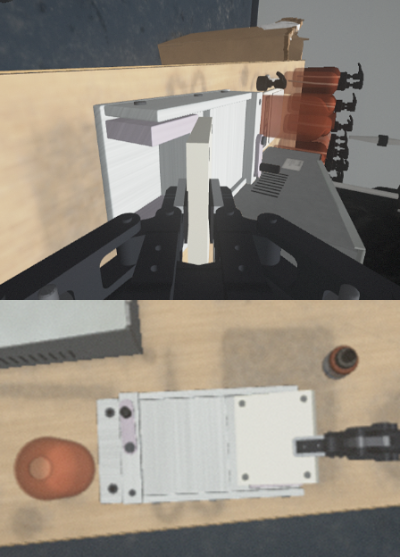

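```bash

python3 - <<'E'
from h import *
d=grab('top'); g=cv2.cvtColor(d['frame'],cv2.COLOR_BGR2GRAY)
m=optics.masks_of('plate','top')[0]; print(m['p'],m['rect'])
for v in (250,262,285): print(v,g[v,340:370])
for u in (351,353,355):
  for z in (.058,.066): print(u,z,(w2st(onz(d,(u,270),z))*1e3).round(1))
E
```

```text
0.63 [354.7, 234.1, 58.1, 63.9]
250 [209 213 212 214 214 206 205 211 207 203 200 205 203 202 213 221 222 222
 222 224 221 222 221 220 221 221 223 222 223 222]
262 [210 207 210 211 209 207 206 208 209 208 206 203 204 202 210 218 222 223
 221 222 221 221 221 223 221 222 220 221 221 223]
285 [208 205 202 209 212 211 205 200 207 215 209 209 209 207 207 211 218 222
 220 221 222 222 222 222 222 220 222 221 221 222]
351 0.058 [-0.6  7.2 58. ]
351 0.066 [-0.9  7.6 66. ]
353 0.058 [-0.7  4.  58. ]
353 0.066 [-1.   4.4 66. ]
355 0.058 [-0.9  0.8 58. ]
355 0.066 [-1.2  1.2 66. ]
```

```bash

python3 -m handwheel '[{"dx":0,"dy":0.5,"dz":-0.3,"wx":0,"wy":0,"wz":0,"claw":0},{"dx":0,"dy":1.09,"dz":0.08,"wx":0.149,"wy":0,"wz":0,"claw":0},{"dx":0,"dy":1.09,"dz":0.08,"wx":0.149,"wy":0,"wz":0,"claw":0},{"dx":0,"dy":1.09,"dz":0.08,"wx":0.149,"wy":0,"wz":0,"claw":0},{"dx":0,"dy":1.09,"dz":0.08,"wx":0.149,"wy":0,"wz":0,"claw":0}]' 35
python3 - <<'E'
from h import *
togo(st2w([-.008,-.001,.130]),tilt(0,-1))
E
```

```text
clock: 10.3
position: [0.4516, -0.0451, 0.1205]
tool_rot: [2.703, 0.004, -3.097]
force: [1.1, -0.0, -1.4]
grip_width: 0.0114
finger_force: 34.0
clk 10.3 tcp st mm [ -8.4 -33.7 120.5] rot [ 2.703  0.004 -3.097] q [ 1.01  0.76 -1.05  2.02  0.3   0.76  1.48] F [ 1.1 -0.  -1.4] grip 11.4 34.0
d cm [-0.04  3.36  0.53] w [0.439 0.004 0.002]
```

```bash

python3 -m handwheel '[{"dx":0,"dy":1.1,"dz":0.05,"wx":0.146,"wy":0,"wz":0,"claw":0},{"dx":0,"dy":1.1,"dz":0.05,"wx":0.146,"wy":0,"wz":0,"claw":0},{"dx":0,"dy":1.1,"dz":0.05,"wx":0.146,"wy":0,"wz":0,"claw":0},{"dx":0,"dy":0,"dz":0,"wx":0,"wy":0,"wz":0,"claw":0}]' 35
python3 - <<'E'
from h import *
togo(st2w([-.008,-.001,.125]),tilt(0,-1))
for c in ['top','side']:
    d=grab(c)
    for m in optics.masks_of('plate',c)[:1]: print(c,m['p'],m['rect'])
    cv2.imwrite('pics/%s5.png'%c,d['frame'])
a=cv2.resize(cv2.imread('pics/top5.png')[180:330,190:450],None,fx=2,fy=2); b=cv2.resize(cv2.imread('pics/side5.png')[160:310,200:460],None,fx=2,fy=2)
cv2.imwrite('pics/c5.png',np.vstack([a,b]))
E
```

```text
clock: 10.8
position: [0.4499, -0.0112, 0.1283]
tool_rot: [3.115, 0.002, -3.088]
force: [1.0, 0.3, -2.3]
grip_width: 0.0112
finger_force: 34.5
clk 10.8 tcp st mm [ -8.6   0.2 128.3] rot [ 3.115e+00  2.000e-03 -3.088e+00] q [ 0.54  0.52 -0.81  2.11  0.53  0.72  1.02] F [ 1.   0.3 -2.3] grip 11.2 34.5
d cm [-0.06 -0.13  0.33] w [0.027 0.002 0.011]
side 0.87 [283.4, 224.0, 54.6, 67.8]
```

View pics/c5.png

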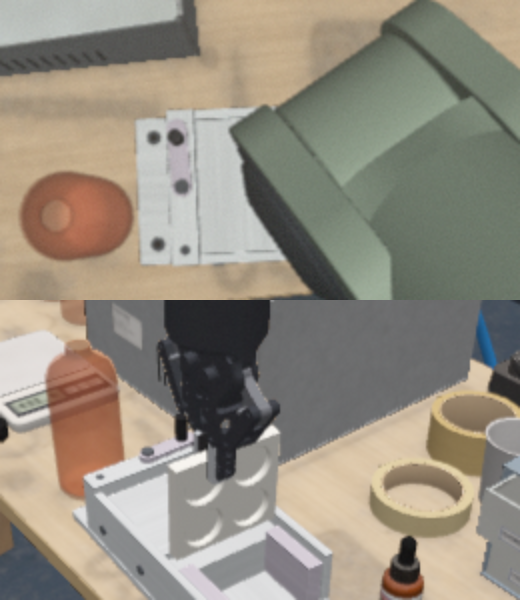

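```bash

python3 -m handwheel '[{"dx":0,"dy":0.96,"dz":0.08,"wx":0.145,"wy":0,"wz":0.01,"claw":0},{"dx":0,"dy":0.96,"dz":0.08,"wx":0.145,"wy":0,"wz":0,"claw":0},{"dx":0,"dy":0.96,"dz":0.08,"wx":0.145,"wy":0,"wz":0,"claw":0},{"dx":0,"dy":0.96,"dz":0.08,"wx":0.145,"wy":0,"wz":0,"claw":0},{"dx":0,"dy":0.96,"dz":0.08,"wx":0.145,"wy":0,"wz":0,"claw":0},{"dx":0,"dy":0,"dz":0,"wx":0,"wy":0,"wz":0,"claw":0}]' 35
python3 - <<'E'
from h import *
togo(st2w([-.008,.042,.111]),tilt(-np.radians(40),-1))
d=grab('side')
for m in optics.masks_of('plate','side')[:1]: print(m['p'],m['rect'])
cv2.imwrite('pics/s6.png',cv2.resize(d['frame'][130:330,180:440],None,fx=2.4,fy=2.4))
# predicted end face edges & free edge in side view
th=np.radians(50); D=73
s=monitor.observe(); T=w2st(s['position'])*1e3
E=T[1:]-73*np.array([np.cos(th),np.sin(th)]); print('E',E)
E
```

```text
clock: 11.75
position: [0.4462, 0.0292, 0.1096]
tool_rot: [-2.481, -0.01, -3.102]
force: [-0.0, -0.7, -1.5]
grip_width: 0.0111
finger_force: 34.9
clk 11.75 tcp st mm [-10.5  40.7 109.6] rot [-2.481 -0.01  -3.102] q [-0.21  0.68 -0.52  2.04  0.89  1.2   0.26] F [-0.  -0.7 -1.5] grip 11.1 34.9
d cm [-0.25  0.02 -0.19] w [ 0.037 -0.01   0.004]
0.76 [267.0, 221.3, 69.8, 70.7]
E [-8.74238286 55.00095392]
```

View pics/s6.png

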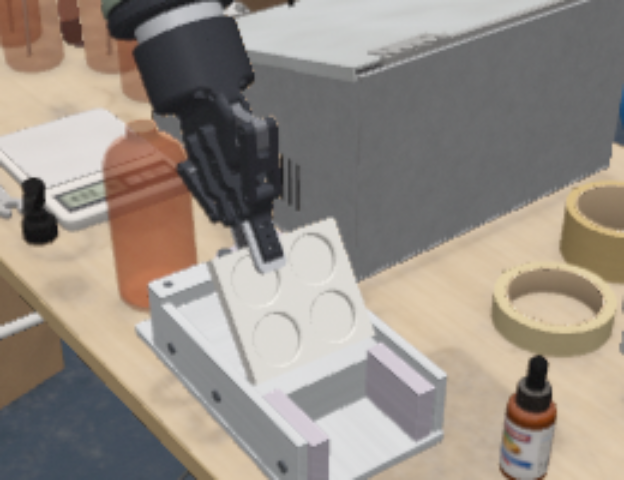

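```bash

python3 -m handwheel '[{"dx":0,"dy":0.15,"dz":0.2,"wx":0,"wy":0,"wz":0,"claw":0},{"dx":0,"dy":0.15,"dz":0.2,"wx":0,"wy":0,"wz":0,"claw":0},{"dx":0,"dy":0,"dz":0,"wx":0,"wy":0,"wz":0,"claw":0}]' 35
```

```text
clock: 12.22
position: [0.447, 0.0269, 0.1068]
tool_rot: [-2.481, -0.006, -3.106]
force: [0.1, -1.6, -1.2]
grip_width: 0.0114
finger_force: 34.9
```

```bash

python3 -m handwheel '[{"dx":0,"dy":0.25,"dz":0.2,"wx":0,"wy":0,"wz":0,"claw":0},{"dx":0,"dy":0.2,"dz":0.15,"wx":0,"wy":0,"wz":0,"claw":0},{"dx":0,"dy":0,"dz":0,"wx":0,"wy":0,"wz":0,"claw":0}]' 35
```

```text
clock: 12.6
position: [0.4472, 0.0301, 0.1023]
tool_rot: [-2.481, -0.004, -3.103]
force: [-5.3, 11.4, 25.3]
grip_width: 0.0114
finger_force: 41.7
```

```bash

python3 -m handwheel '[{"dx":0,"dy":0,"dz":-0.15,"wx":0,"wy":0,"wz":0,"claw":0},{"dx":0,"dy":0,"dz":0,"wx":0,"wy":0,"wz":0,"claw":16},{"dx":0,"dy":0,"dz":0.1,"wx":0,"wy":0,"wz":0,"claw":20},{"dx":0,"dy":0,"dz":0.1,"wx":0,"wy":0,"wz":0,"claw":24},{"dx":0,"dy":0,"dz":0.1,"wx":0,"wy":0,"wz":0,"claw":28},{"dx":0,"dy":0,"dz":0.1,"wx":0,"wy":0,"wz":0,"claw":32},{"dx":0,"dy":0,"dz":0.1,"wx":0,"wy":0,"wz":0,"claw":36}]' 35
python3 - <<'E'
from h import *
togo(st2w([-.008,.0315,.094]),tilt(-np.radians(40),-1))
d=grab('side','s7')
for m in optics.masks_of('plate','side')[:1]:
    print(m['p'],m['rect'])
# model silhouette for given theta: plate with plain corner (yc,47)
def rect(th,yc,zc=47):
    th=np.radians(th); u=np.array([np.cos(th),np.sin(th)]); n=np.array([-np.sin(th),np.cos(th)])
    P=[st2w(np.r_[x,(np.array([yc,zc])+90*a*u+12*b*n)]/np.array([1,1e3,1e3])) for x in (-.049,.051) for a in (0,1) for b in (0,1)]
    q=proj(d,np.array(P)); return q.min(0).round(1),q.max(0).round(1)
for th in (50,45,40,35,30,25): print(th,rect(th,-4))
E
```

```text
clock: 13.48
position: [0.4469, 0.0268, 0.0984]
tool_rot: [-2.481, -0.006, -3.104]
force: [-0.3, 1.0, 0.1]
grip_width: 0.0311
finger_force: 0.3
clk 13.47 tcp st mm [-10.   38.3  98.4] rot [-2.481 -0.006 -3.104] q [-0.21  0.7  -0.51  2.05  0.91  1.19  0.24] F [-0.3  1.   0.1] grip 31.1 0.3
d cm [-0.2  -0.26  0.76] w [ 0.038 -0.008 -0.001]
0.61 [266.8, 223.9, 70.1, 70.5]
50 (array([266.8, 222.9]), array([338.5, 293.7]))
45 (array([265.2, 223.4]), array([338.3, 293.7]))
40 (array([263.8, 224.3]), array([338. , 293.7]))
35 (array([262.5, 225.5]), array([337.7, 293.7]))
30 (array([261.5, 227.1]), array([337.5, 293.7]))
25 (array([260.7, 229. ]), array([337.1, 293.7]))
```

```bash
cat >> h.py <<'E'
def fitplate(cam='side',ycs=(-10,-6,-2,2),zs=(47,51),ths=range(0,61,5)):
    d=grab(cam); ms=optics.masks_of('plate',cam)
    if not ms: print('no plate'); return
    M=ms[0]['region'].astype(np.uint8); res=[]
    for t in ths:
        th=np.radians(t); u=np.array([np.cos(th),np.sin(th)]); n=np.array([-np.sin(th),np.cos(th)])
        for yc in ycs:
            for zc in zs:
                P=[st2w(np.r_[x,(np.array([yc,zc])+90*a*u+12*b*n)/1e3]) for x in (-.049,.051) for a in (0,1) for b in (0,1)]
                H=cv2.convexHull(proj(d,np.array(P)).astype(np.float32)).round().astype(int); I=np.zeros_like(M); cv2.fillConvexPoly(I,H,1)
                res.append(((I&M).sum()/(I|M).sum(),t,yc,zc))
    res.sort(reverse=True); print(ms[0]['p'],ms[0]['rect'],[(round(float(r[0]),3),)+r[1:] for r in res[:5]])
E
python3 - <<'E'
from h import *
fitplate()
fitplate('wrist')
E
```

```text
0.92 [266.2, 225.6, 67.7, 69.4] [(0.877, 40, -2, 47), (0.865, 40, 2, 47), (0.863, 35, -2, 47), (0.862, 35, -6, 51), (0.858, 35, -2, 51)]
0.74 [300.4, 189.9, 62.7, 236.3] [(0.802, 45, 2, 47), (0.751, 40, -6, 47), (0.707, 40, -2, 51), (0.702, 40, -2, 47), (0.673, 45, 2, 51)]
```

```bash

python3 -m handwheel '[{"dx":0,"dy":0,"dz":0.1,"wx":0,"wy":0,"wz":0,"claw":40},{"dx":0,"dy":0,"dz":0.1,"wx":0,"wy":0,"wz":0,"claw":44},{"dx":0,"dy":0,"dz":0.1,"wx":0,"wy":0,"wz":0,"claw":48},{"dx":0,"dy":0,"dz":0.1,"wx":0,"wy":0,"wz":0,"claw":52},{"dx":0,"dy":0,"dz":0.1,"wx":0,"wy":0,"wz":0,"claw":56},{"dx":0,"dy":0,"dz":0.1,"wx":0,"wy":0,"wz":0,"claw":60},{"dx":0,"dy":0,"dz":0.1,"wx":0,"wy":0,"wz":0,"claw":64},{"dx":0,"dy":0,"dz":0.1,"wx":0,"wy":0,"wz":0,"claw":68}]' 35
python3 - <<'E'
from h import *
togo(st2w([-.008,.0315,.094]),tilt(-np.radians(40),-1))
fitplate(); fitplate('wrist')
E
```

```text
clock: 14.78
position: [0.4471, 0.0219, 0.0921]
tool_rot: [-2.481, -0.006, -3.104]
force: [-0.9, 0.7, 0.4]
grip_width: 0.0579
finger_force: 0.4
clk 14.78 tcp st mm [-10.   33.3  92.1] rot [-2.481 -0.006 -3.104] q [-0.21  0.71 -0.51  2.06  0.92  1.17  0.23] F [-0.9  0.7  0.4] grip 57.9 0.4
d cm [-0.2  -0.26 -0.04] w [ 0.038 -0.008 -0.001]
0.63 [263.8, 229.4, 74.2, 65.8] [(0.907, 30, -6, 47), (0.891, 25, -10, 51), (0.879, 25, -6, 47), (0.871, 25, -6, 51), (0.867, 35, -6, 47)]
no plate
```

```bash

python3 -m handwheel '[{"dx":0,"dy":0,"dz":0.14,"wx":0,"wy":0,"wz":0,"claw":72},{"dx":0,"dy":0,"dz":0.14,"wx":0,"wy":0,"wz":0,"claw":76},{"dx":0,"dy":0,"dz":0.14,"wx":0,"wy":0,"wz":0,"claw":80},{"dx":0,"dy":0,"dz":0.14,"wx":0,"wy":0,"wz":0,"claw":84},{"dx":0,"dy":0,"dz":0.14,"wx":0,"wy":0,"wz":0,"claw":88},{"dx":0,"dy":0,"dz":0.14,"wx":0,"wy":0,"wz":0,"claw":92},{"dx":0,"dy":0,"dz":0.14,"wx":0,"wy":0,"wz":0,"claw":96}]' 35
python3 - <<'E'
from h import *
togo(st2w([-.008,.0315,.094]),tilt(-np.radians(30),-1))
fitplate(ths=range(0,45,3),zs=(47,51,55)); fitplate('wrist',ths=range(0,45,3),zs=(47,51,55))
E
```

```text
clock: 15.85
position: [0.4473, 0.0159, 0.0844]
tool_rot: [-2.481, -0.006, -3.104]
force: [0.6, 0.4, -0.5]
grip_width: 0.0822
finger_force: 0.5
clk 15.85 tcp st mm [-10.1  27.3  84.4] rot [-2.481 -0.006 -3.104] q [-0.2   0.72 -0.5   2.06  0.94  1.16  0.22] F [ 0.6  0.4 -0.5] grip 82.2 0.5
d cm [-0.2  -0.26 -1.02] w [-0.137 -0.008 -0.002]
0.76 [264.6, 238.0, 72.7, 56.5] [(0.903, 18, -10, 47), (0.887, 15, -10, 47), (0.876, 12, -10, 51), (0.868, 21, -10, 47), (0.86, 15, -10, 51)]
0.81 [282.6, 195.4, 160.1, 243.4] [(0.882, 21, -10, 47), (0.849, 18, -10, 51), (0.848, 24, -6, 47), (0.844, 18, -10, 47), (0.836, 24, -6, 51)]
```

```bash

python3 -m handwheel '[{"dx":0,"dy":0.22,"dz":0.22,"wx":-0.05,"wy":0,"wz":0,"claw":96},{"dx":0,"dy":0.22,"dz":0.23,"wx":-0.05,"wy":0,"wz":0,"claw":96},{"dx":0,"dy":0.22,"dz":0.24,"wx":-0.05,"wy":0,"wz":0,"claw":96},{"dx":0,"dy":0.22,"dz":0.25,"wx":-0.05,"wy":0,"wz":0,"claw":96},{"dx":0,"dy":0.22,"dz":0.25,"wx":-0.05,"wy":0,"wz":0,"claw":96},{"dx":0,"dy":0.22,"dz":0.26,"wx":-0.05,"wy":0,"wz":0,"claw":96}]' 35
python3 - <<'E'
from h import *
togo(st2w([-.008,.0315,.094]),tilt(-np.radians(15),-1))
s=monitor.observe(); R=Ro.from_euler('z',-YAW)*Ro.from_euler('xyz',s['tool_rot'])
print('lower tip st', (w2st(s['position'])*1e3+R.apply([0,s['grip_width']*500,-12.5])).round(1))
fitplate(ths=range(0,30,3),zs=(47,51,55)); fitplate('wrist',ths=range(0,30,3),zs=(47,51,55))
E
```

```text
clock: 16.8
position: [0.447, 0.0199, 0.0653]
tool_rot: [-2.782, -0.006, -3.104]
force: [0.9, 0.2, -0.4]
grip_width: 0.082
finger_force: 0.3
clk 16.8 tcp st mm [-10.2  31.4  65.3] rot [-2.782 -0.006 -3.104] q [ 0.02  0.65 -0.58  2.12  0.91  0.88  0.37] F [ 0.9  0.2 -0.4] grip 82.0 0.3
d cm [-0.2 -1.  -2.7] w [-0.097 -0.007 -0.004]
lower tip st [-10.   74.2  62.5]
0.84 [263.2, 242.9, 77.3, 53.6] [(0.812, 12, -10, 47), (0.807, 9, -10, 51), (0.8, 9, -10, 47), (0.799, 6, -10, 51), (0.792, 15, -10, 47)]
0.58 [223.4, 202.0, 215.5, 238.3] [(0.859, 15, -10, 51), (0.855, 0, -10, 55), (0.852, 12, -10, 51), (0.848, 3, -10, 55), (0.847, 6, -10, 55)]
```

```bash

python3 -m handwheel '[{"dx":0,"dy":0.2,"dz":0.25,"wx":-0.05,"wy":0,"wz":0,"claw":96},{"dx":0,"dy":0.2,"dz":0.25,"wx":-0.05,"wy":0,"wz":0,"claw":96},{"dx":0,"dy":0.15,"dz":0,"wx":0,"wy":0,"wz":0,"claw":96},{"dx":0,"dy":0.15,"dz":-0.04,"wx":0,"wy":0,"wz":0,"claw":96},{"dx":0,"dy":0.15,"dz":-0.04,"wx":0,"wy":0,"wz":0,"claw":96},{"dx":0,"dy":0.15,"dz":-0.04,"wx":0,"wy":0,"wz":0,"claw":96}]' 35
python3 - <<'E'
from h import *
s=monitor.observe(); R=Ro.from_euler('z',-YAW)*Ro.from_euler('xyz',s['tool_rot'])
print('lower tip st', (w2st(s['position'])*1e3+R.apply([0,s['grip_width']*500,-12.5])).round(1),s['clock'],s['tool_rot'])
fitplate(ths=range(0,30,3),zs=(47,51,55),ycs=(-12,-8,-4,0)); fitplate('wrist',ths=range(0,30,3),zs=(47,51,55),ycs=(-12,-8,-4,0))
E
```

```text
clock: 17.75
position: [0.4466, 0.0285, 0.0588]
tool_rot: [-2.881, -0.006, -3.104]
force: [-0.4, -0.3, -0.3]
grip_width: 0.0822
finger_force: 0.0
lower tip st [-9.9 82.9 60.3] 17.75 [-2.88051782 -0.00574121 -3.1037759 ]
0.97 [264.0, 247.8, 73.4, 48.0] [(0.773, 0, -8, 51), (0.766, 0, -12, 55), (0.766, 0, -12, 51), (0.745, 0, -8, 47), (0.744, 3, -8, 51)]
0.64 [186.4, 208.6, 230.5, 224.6] [(0.881, 0, -12, 51), (0.879, 0, -12, 55), (0.875, 3, -12, 51), (0.874, 0, -12, 47), (0.872, 3, -12, 47)]
```

```bash

python3 -m handwheel '[{"dx":0,"dy":0,"dz":-4,"wx":0,"wy":0,"wz":0,"claw":96},{"dx":0,"dy":0,"dz":-4,"wx":0,"wy":0,"wz":0,"claw":96},{"dx":-0.5,"dy":-2,"dz":0,"wx":-0.13,"wy":0,"wz":0,"claw":50},{"dx":-0.5,"dy":-4,"dz":0,"wx":-0.13,"wy":0,"wz":0,"claw":0},{"dx":0,"dy":-4,"dz":0,"wx":0,"wy":0,"wz":0,"claw":0},{"dx":0,"dy":0,"dz":0,"wx":0,"wy":0,"wz":0,"claw":0}]' 35
python3 - <<'E'
from h import *
togo(st2w([.001,-.036,.125]),tilt(0,-1))
d=grab('top')
for m in optics.masks_of('plate','top')[:1]: print(m['p'],m['rect'])
fitplate(ths=(0,2,4),zs=(51,55,59),ycs=range(-20,24,3))
E
```

```text
clock: 18.7
position: [0.4574, -0.0419, 0.1458]
tool_rot: [-3.103, -0.012, -3.11]
force: [-0.9, 0.4, -0.1]
grip_width: 0.0088
finger_force: 0.0
clk 18.7 tcp st mm [ -2.4 -30.9 145.8] rot [-3.103 -0.012 -3.11 ] q [ 0.54  0.49 -0.78  2.07  0.54  0.8   1.03] F [-0.9  0.4 -0.1] grip 8.8 0.0
d cm [-0.37 -0.43  2.09] w [-0.038 -0.013 -0.011]
0.73 [305.3, 240.3, 37.6, 59.6]
0.56 [262.8, 244.2, 75.8, 51.5] [(0.966, 0, -14, 55), (0.948, 0, -11, 51), (0.948, 2, -11, 51), (0.943, 0, -8, 51), (0.935, 0, -11, 55)]
```

```bash

python3 -m handwheel '[{"dx":-0.4,"dy":-0.6,"dz":3,"wx":-0.038,"wy":-0.013,"wz":-0.011,"claw":0},{"dx":0,"dy":0,"dz":3,"wx":0,"wy":0,"wz":0,"claw":0},{"dx":0,"dy":0,"dz":2.6,"wx":0,"wy":0,"wz":0,"claw":0},{"dx":0,"dy":0,"dz":0,"wx":0,"wy":0,"wz":0,"claw":0}]' 35
python3 - <<'E'
from h import *
togo(st2w([.001,.002,.059]),tilt(0,-1))
E
```

```text
clock: 19.4
position: [0.4609, -0.0443, 0.0591]
tool_rot: [3.14, -0.002, -3.091]
force: [0.2, 0.4, 0.7]
grip_width: 0.0001
finger_force: 0.0
clk 19.4 tcp st mm [  0.9 -33.4  59.1] rot [ 3.140e+00 -2.000e-03 -3.091e+00] q [ 0.48  0.64 -0.67  2.12  0.7   0.61  0.93] F [0.2 0.4 0.7] grip 0.1 0.0
d cm [-0.04  3.54  0.01] w [ 0.001 -0.002  0.008]
```

```bash

python3 -m handwheel '[{"dx":0,"dy":0.6,"dz":0,"wx":0,"wy":0,"wz":0,"claw":0},{"dx":0,"dy":0.6,"dz":0,"wx":0,"wy":0,"wz":0,"claw":0},{"dx":0,"dy":0.6,"dz":0,"wx":0,"wy":0,"wz":0,"claw":0},{"dx":0,"dy":0.6,"dz":0,"wx":0,"wy":0,"wz":0,"claw":0},{"dx":0,"dy":0.4,"dz":0,"wx":0,"wy":0,"wz":0,"claw":0},{"dx":0,"dy":0.4,"dz":0,"wx":0,"wy":0,"wz":0,"claw":0},{"dx":0,"dy":0,"dz":0,"wx":0,"wy":0,"wz":0,"claw":0}]' 35
python3 - <<'E'
from h import *
togo(st2w([.001,.0035,.059]),tilt(0,-1))
fitplate(ths=(0,),zs=(55,),ycs=range(-20,24,2))
E
```

```text
clock: 20.27
position: [0.4605, -0.0134, 0.0605]
tool_rot: [3.141, 0.002, -3.093]
force: [-0.3, -2.0, 7.5]
grip_width: 0.0003
finger_force: 4.0
clk 20.27 tcp st mm [ 1.9 -2.5 60.5] rot [ 3.141e+00  2.000e-03 -3.093e+00] q [ 0.41  0.63 -0.67  2.13  0.7   0.61  0.86] F [-0.3 -2.   7.5] grip 0.3 4.0
d cm [0.09 0.6  0.15] w [0.    0.002 0.006]
0.81 [261.6, 246.0, 69.1, 41.8] [(0.616, 0, 4, 55), (0.608, 0, 2, 55), (0.6, 0, 0, 55), (0.594, 0, -2, 55), (0.591, 0, 6, 55)]
```

```bash

python3 - <<'E'
from h import *
d=grab('side','s9')
for yc in (-13,0,4,8,12,16):
    P=[st2w(np.array([x,yc/1e3+b,z])) for x in (-.049,.051) for b in (0,.09) for z in (.055,.067)]
    q=proj(d,np.array(P)); print(yc,q.min(0).round(1),q.max(0).round(1))
M=optics.masks_of('plate','side')[0]['region']
print('rows',[(r,np.nonzero(M[r])[0][[0,-1]].tolist(),int(M[r].sum())) for r in range(246,288,4) if M[r].any()])
cv2.imwrite('pics/s9c.png',cv2.resize(d['frame'][210:320,230:370],None,fx=5,fy=5,interpolation=2))
E
```

```text
-13 [261.4 241. ] [338.7 293. ]
0 [257.7 237.7] [334.2 288.7]
4 [256.6 236.7] [332.8 287.3]
8 [255.5 235.7] [331.4 286. ]
12 [254.4 234.7] [330.1 284.7]
16 [253.3 233.7] [328.7 283.5]
rows [(246, [280, 294], 15), (250, [272, 297], 26), (254, [262, 301], 40), (258, [258, 302], 45), (262, [259, 332], 51), (266, [263, 332], 53), (270, [267, 326], 44), (274, [271, 304], 34), (278, [275, 305], 31), (282, [279, 298], 20), (286, [282, 289], 8)]
```

```bash

python3 -m handwheel '[{"dx":0,"dy":0,"dz":-0.2,"wx":0,"wy":0,"wz":0,"claw":0},{"dx":0,"dy":0.3,"dz":0,"wx":0,"wy":0,"wz":0,"claw":0},{"dx":0,"dy":0.3,"dz":0,"wx":0,"wy":0,"wz":0,"claw":0},{"dx":0,"dy":0.2,"dz":0,"wx":0,"wy":0,"wz":0,"claw":0},{"dx":0,"dy":0,"dz":0,"wx":0,"wy":0,"wz":0,"claw":0}]' 35
python3 - <<'E'
from h import *
togo(st2w([.001,.0035,.059]),tilt(0,-1))
m=optics.masks_of('plate','side')[0]; print(m['rect'])
E
```

```text
clock: 21.1
position: [0.4598, -0.0054, 0.0621]
tool_rot: [3.141, 0.001, -3.093]
force: [0.4, 0.3, -1.0]
grip_width: -0.0002
finger_force: 0.0
clk 21.1 tcp st mm [ 1.5  5.6 62.1] rot [ 3.141e+00  1.000e-03 -3.093e+00] q [ 0.4   0.63 -0.67  2.13  0.7   0.61  0.85] F [ 0.4  0.3 -1. ] grip -0.2 0.0
d cm [ 0.05 -0.21  0.31] w [0.001 0.001 0.006]
[259.2, 244.3, 72.9, 45.5]
```

```bash

python3 -m handwheel '[{"dx":0,"dy":0.2,"dz":0,"wx":0,"wy":0,"wz":0,"claw":0},{"dx":0,"dy":0.2,"dz":0,"wx":0,"wy":0,"wz":0,"claw":0},{"dx":0,"dy":0,"dz":0,"wx":0,"wy":0,"wz":0,"claw":0}]' 35
python3 - <<'E'
from h import *
togo(st2w([.001,.0035,.059]),tilt(0,-1))
d=grab('side','s10'); m=optics.masks_of('plate','side')[0]; print(m['p'],m['rect'])
cv2.imwrite('pics/s10c.png',cv2.resize(d['frame'][200:320,230:370],None,fx=5,fy=5,interpolation=2))
E
```

```text
clock: 21.52
position: [0.4596, -0.0015, 0.0621]
tool_rot: [3.141, 0.001, -3.093]
force: [1.1, -0.0, -0.6]
grip_width: 0.0001
finger_force: 0.0
clk 21.52 tcp st mm [ 1.5  9.4 62.1] rot [ 3.141e+00  1.000e-03 -3.093e+00] q [ 0.39  0.63 -0.67  2.13  0.7   0.61  0.84] F [ 1.1 -0.  -0.6] grip 0.1 0.0
d cm [ 0.05 -0.59  0.31] w [0.001 0.001 0.006]
0.82 [255.1, 240.7, 72.9, 44.8]
```

```bash

python3 -m handwheel '[{"dx":0,"dy":0.15,"dz":0,"wx":0,"wy":0,"wz":0,"claw":0},{"dx":0,"dy":0.15,"dz":0,"wx":0,"wy":0,"wz":0,"claw":0},{"dx":0,"dy":0,"dz":0,"wx":0,"wy":0,"wz":0,"claw":0}]' 35
```

```text
clock: 22.0
position: [0.4596, 0.0, 0.0621]
tool_rot: [-3.14, 0.001, -3.094]
force: [2.6, -9.3, -0.0]
grip_width: 0.0
finger_force: 4.5
```

```bash

python3 -m handwheel '[{"dx":0,"dy":0.2,"dz":0,"wx":0,"wy":0,"wz":0,"claw":0},{"dx":0,"dy":0,"dz":0,"wx":0,"wy":0,"wz":0,"claw":0},{"dx":0,"dy":-0.4,"dz":0,"wx":0,"wy":0,"wz":0,"claw":0},{"dx":0,"dy":-1.5,"dz":0,"wx":0,"wy":0,"wz":0,"claw":0},{"dx":0,"dy":0,"dz":-5,"wx":0,"wy":0,"wz":0,"claw":0},{"dx":0,"dy":0,"dz":-5,"wx":0,"wy":0,"wz":0,"claw":20},{"dx":0,"dy":-5,"dz":0,"wx":0,"wy":0,"wz":0,"claw":20},{"dx":0,"dy":-5,"dz":0,"wx":0,"wy":0,"wz":0,"claw":20}]' 35
python3 - <<'E'
from h import *
for c in ['side','top']:
    d=grab(c,c+'11'); m=optics.masks_of('plate',c); print(c,[(x['p'],x['rect']) for x in m[:1]])
    for x in optics.masks_of('latch_pin',c)[:1]: print('pin',x['p'],x['rect'])
fitplate(ths=(0,2),zs=(53,55,58),ycs=range(8,26,2))
togo(st2w([.038,.119,.12]),down(1.61+1.6))
a=cv2.resize(cv2.imread('pics/top11.png')[180:330,190:450],None,fx=2,fy=2); b=cv2.resize(cv2.imread('pics/side11.png')[180:320,220:480],None,fx=2,fy=2)
cv2.imwrite('pics/c11.png',np.vstack([a,b]))
# plate edges along columns in top image
d=cv2.imread('pics/top11.png',0); print(d[250,270:360]); print(d[285,270:360])
E
```

```text
clock: 23.0
position: [0.4651, -0.1177, 0.1627]
tool_rot: [-3.142, 0.002, -3.092]
force: [1.2, -0.7, 0.1]
grip_width: 0.0174
finger_force: 0.0
side [(0.91, [254.6, 237.0, 73.8, 47.8])]
pin 0.65 [268.7, 217.3, 29.7, 21.2]
top [(0.93, [285.4, 237.8, 59.0, 62.3])]
pin 0.64 [270.6, 240.3, 18.6, 38.7]
0.63 [255.3, 235.8, 74.2, 49.1] [(0.969, 0, 16, 55), (0.959, 0, 18, 53), (0.958, 0, 14, 55), (0.957, 0, 16, 53), (0.941, 0, 20, 53)]
clk 23.4 tcp st mm [   2.1 -104.1  162.1] rot [ 3.141e+00  1.000e-03 -3.091e+00] q [ 0.74  0.5  -0.82  2.01  0.49  0.83  1.27] F [0.5 0.2 0.9] grip 17.4 0.0
d cm [-3.75 22.28  4.23] w [ 0.001  0.001 -0.018]
[181 210 208 181 130  86  73  76  80  74  63  85 159 178 193 208 214 233
 239 239 239 238 227 218 233 239 239 239 238 239 239 238 240 238 239 240
 238 239 239 238 235 224 231 238 238 239 239 237 227 227 235 238 239 238
 238 238 239 239 240 239 239 239 239 238 239 239 240 238 218 222 236 238
 238 235 220 209 210 213 206 206 203 205 206 207 207 206 204 206 205 205]
[203 205 208 202 180 192 213 211 208 211 215 214 213 211 211 214 213 211
 206 230 239 232 228 236 239 240 239 239 239 239 239 239 239 238 238 238
 239 239 239 239 239 239 239 238 231 232 237 239 233 233 238 238 239 238
 239 239 239 239 239 239 239 239 239 238 240 239 239 238 239 239 238 226
 227 237 239 229 214 204 210 216 214 210 209 212 210 207 212 210 209 209]
```

```bash

python3 -m handwheel '[{"dx":-0.95,"dy":5.6,"dz":0,"wx":0,"wy":0,"wz":-0.018,"claw":30},{"dx":-0.95,"dy":5.6,"dz":0,"wx":0,"wy":0,"wz":0,"claw":30},{"dx":-0.95,"dy":5.6,"dz":0,"wx":0,"wy":0,"wz":0,"claw":30},{"dx":-0.9,"dy":5.5,"dz":0,"wx":0,"wy":0,"wz":0,"claw":30},{"dx":0,"dy":0,"dz":2,"wx":0,"wy":0,"wz":0,"claw":30},{"dx":0,"dy":0,"dz":2,"wx":0,"wy":0,"wz":0,"claw":30},{"dx":0,"dy":0,"dz":0,"wx":0,"wy":0,"wz":0,"claw":30}]' 20
python3 - <<'E'
from h import *
togo(st2w([.038,.120,.084]),down(1.61+1.6))
d=grab('wrist','w12')
for x in optics.masks_of('latch_pin','wrist')[:2]:
    print('pin',x['p'],x['rect'])
print(proj(d,st2w([.038,.120,.101])),proj(d,st2w([.038,.120,.076])))
g=cv2.cvtColor(d['frame'],cv2.COLOR_BGR2GRAY); p=proj(d,st2w([.038,.120,.09]))[0].astype(int)
M=(g[p[1]-40:p[1]+40,p[0]-40:p[0]+40]<70); ys,xs=np.nonzero(M); print('dark',M.sum(), xs.min()+p[0]-40,xs.max()+p[0]-40,ys.min()+p[1]-40,ys.max()+p[1]-40)
E
```

```text
clock: 24.28
position: [0.4878, 0.1088, 0.1209]
tool_rot: [3.141, -0.002, -3.075]
force: [-0.9, 0.2, 0.2]
grip_width: 0.0256
finger_force: 0.0
clk 24.27 tcp st mm [ 34.4 118.4 120.9] rot [ 3.141e+00 -2.000e-03 -3.075e+00] q [ 0.24  0.59 -0.78  1.99  0.58  0.79  0.76] F [-0.9  0.2  0.2] grip 25.6 0.0
d cm [-0.37  0.15  3.69] w [ 0.    -0.002 -0.002]
pin 0.83 [306.1, 186.6, 32.5, 117.1]
[[321.33174678 293.17689287]] [[320.87603253 272.87966883]]
dark 1398 281 360 243 322
```

```bash

python3 -m handwheel '[{"dx":-0.2,"dy":0.2,"dz":2,"wx":0,"wy":0,"wz":0,"claw":30},{"dx":0,"dy":0,"dz":1.7,"wx":0,"wy":0,"wz":0,"claw":30},{"dx":0,"dy":0,"dz":0,"wx":0,"wy":0,"wz":0,"claw":20},{"dx":0,"dy":0,"dz":0,"wx":0,"wy":0,"wz":0,"claw":20},{"dx":0.06,"dy":-0.68,"dz":0,"wx":0,"wy":0,"wz":0.18,"claw":20},{"dx":0.06,"dy":-0.68,"dz":0,"wx":0,"wy":0,"wz":0.18,"claw":20},{"dx":0.06,"dy":-0.68,"dz":0,"wx":0,"wy":0,"wz":0.18,"claw":20},{"dx":0.06,"dy":-0.68,"dz":0,"wx":0,"wy":0,"wz":0.18,"claw":20}]' 20
python3 - <<'E'
from h import *
togo(st2w([.038*np.sin(.88),.119-.038*np.cos(.88),.084]),down(1.61+.88))
E
```

```text
clock: 25.38
position: [0.4835, 0.0859, 0.0859]
tool_rot: [3.139, 0.001, 2.482]
force: [1.8, 0.5, -1.5]
grip_width: 0.0174
finger_force: 0.8
clk 25.38 tcp st mm [29.1 95.7 85.9] rot [3.139e+00 1.000e-03 2.482e+00] q [ 0.12  0.59 -0.55  2.05  0.5   0.64  0.14] F [ 1.8  0.5 -1.5] grip 17.4 0.8
d cm [-0.07 -0.06  0.19] w [ 0.003  0.001 -0.008]
```

```bash

python3 -m handwheel '[{"dx":0.05,"dy":-0.68,"dz":0,"wx":0,"wy":0,"wz":0.176,"claw":20},{"dx":0.05,"dy":-0.68,"dz":0,"wx":0,"wy":0,"wz":0.176,"claw":20},{"dx":0.05,"dy":-0.68,"dz":0,"wx":0,"wy":0,"wz":0.176,"claw":20},{"dx":0.05,"dy":-0.68,"dz":0,"wx":0,"wy":0,"wz":0.176,"claw":20},{"dx":0.05,"dy":-0.68,"dz":0,"wx":0,"wy":0,"wz":0.176,"claw":20},{"dx":0,"dy":0,"dz":0,"wx":0,"wy":0,"wz":0,"claw":0},{"dx":0,"dy":0,"dz":0,"wx":0,"wy":0,"wz":0,"claw":0}]' 20
python3 - <<'E'
from h import *
togo(st2w([0,.119-.038,.084]),down(1.61))
E
```

```text
clock: 26.25
position: [0.4542, 0.0701, 0.0857]
tool_rot: [3.14, -0.0, 1.613]
force: [-0.7, -3.3, 9.1]
grip_width: 0.0105
finger_force: 20.9
clk 26.25 tcp st mm [-0.8 81.2 85.7] rot [ 3.14  -0.     1.613] q [-0.03  0.52 -0.32  2.13  0.31  0.54 -0.54] F [-0.7 -3.3  9.1] grip 10.5 20.9
d cm [-0.02  0.08  0.17] w [ 0.002 -0.     0.003]
```

```bash

python3 -m handwheel '[{"dx":0,"dy":0,"dz":0,"wx":0,"wy":0,"wz":0,"claw":25},{"dx":0,"dy":0,"dz":0,"wx":0,"wy":0,"wz":0,"claw":25},{"dx":0,"dy":0,"dz":-4,"wx":0,"wy":0,"wz":0,"claw":25},{"dx":0,"dy":0,"dz":-5,"wx":0,"wy":0,"wz":0,"claw":25},{"dx":-5,"dy":-2,"dz":-4,"wx":0,"wy":0,"wz":0,"claw":25},{"dx":-5,"dy":-2,"dz":-4,"wx":0,"wy":0,"wz":0,"claw":25},{"dx":-6,"dy":0,"dz":0,"wx":0,"wy":0,"wz":0,"claw":25},{"dx":-6,"dy":0,"dz":0,"wx":0,"wy":0,"wz":0,"claw":25}]' 20
python3 - <<'E'
from h import *
togo(st2w([0,.081,.084]),down(1.61))
a=grab('top')['frame']; b=grab('side')['frame']
A=cv2.resize(a[180:330,190:450],None,fx=2,fy=2,interpolation=2); B=cv2.resize(b[170:340,200:460],None,fx=2,fy=2*150/170,interpolation=2)
cv2.imwrite('pics/c13.png',np.vstack([A,B]))
E
```

```text
clock: 27.25
position: [0.4242, -0.1463, 0.2503]
tool_rot: [3.139, 0.0, 1.61]
force: [1.5, -0.4, -0.7]
grip_width: 0.0213
finger_force: 0.0
clk 27.25 tcp st mm [ -40.1 -133.7  250.3] rot [3.139 0.    1.61 ] q [ 0.47  0.23 -0.31  2.01  0.09  0.92  0.15] F [ 1.5 -0.4 -0.7] grip 21.3 0.0
d cm [21.49  3.88 16.64] w [ 0.003  0.    -0.   ]
```

View pics/c13.png

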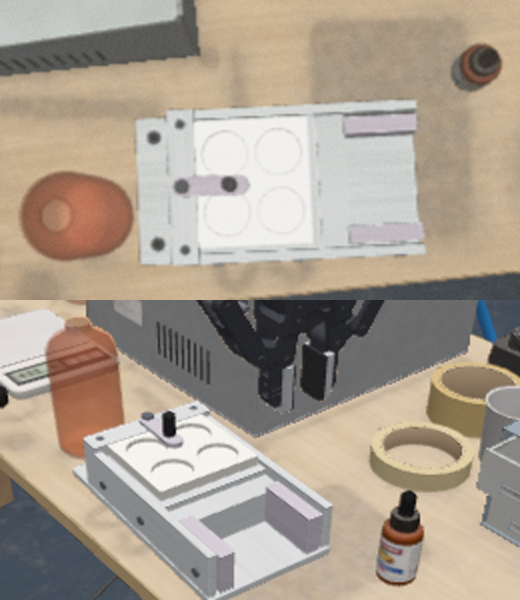

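```bash
python3 -c "
from workcell import job_done; print(job_done())"
```

```text
the job is handed in; nothing more can be done
None
```

The job is handed in at about 27 s of the 67 s: the plate lies pockets up against the end stop, the latch is square over it, and both bottles are standing, as the last pictures show.

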